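Display the packed carton

ROBOT

A 6-joint arm with a two-finger parallel gripper is mounted at the origin on a cart in front of the work surface, level with it; the furniture and walls round the work are solid. World frame = base frame: x ahead of the robot, y to its left, z up, the work surface at z = 0. Lengths are in m, angles in rad, forces in N, time in s.
With the tool pointing down it reaches from about 0.25 to 0.725 m from the base axis. Payload 4 kg.
Tool frame: the origin (TCP) lies midway between the tips of the shut fingers; the grasp point (between the pads) lies 19 mm behind it (bot.grip_point_offset is the distance from the TCP to the grasp point, in m); z points along the fingers, y is the line along which they close (so a half turn about z gives the same grasp; the last joint's range is limited). The gripper opens to 85 mm and grips with 20 to 120 N. Pads are 22 mm wide; open, the fingers measure 114 mm over their backs; the gripper's body (76 mm by 85 mm) begins 54 mm behind the grasp point. The pads swing forward as they close: fully open they stand 13 mm farther back than shut.
Start: joints at [-1.222, 0.241, 0.005, 1.335, 0, 1.571], TCP at [0.171, -0.47, 0.231] pointing down, gripper open.
Joint ranges: [-2.72, 2.72], [-1.05, 1.87], [-1.09, 1.28], [-1.99, 2.15], [-1.42, 1.44], [-3.14, 3.14]. Speed limits (rad/s): [2.79, 2.79, 3.14, 3.14, 3.14, 3.14].

INTERFACE

Orientations are given as a unit quaternion [x, y, z, w].
In Python, from workcell import bot gives the robot as it stands.
- The arm moves only by the tool step_arm, never from a script. Its argument "targets" is text: rows parted by semicolons, each of 7 numbers parted by spaces: the opening, from -1 (shut) to 1 (fully open), so that 0 is half open, then the shift along the world's x, y, z normalised to -1 to 1, where 1 is 0.5 m, then the turn, a rotation vector about the world's x, y, z normalised to -1 to 1, where 1 is pi/4 rad. In form: gripper x y z wx wy wz; .... A call has 1 to 10 rows; each row is the pose to reach, as a shift and turn from the pose commanded when the call began; what a row does not reach only later rows make up. A row lasts 1/12 s, in which the tool goes at most 41.7 mm and 7.16 degrees, less where a joint would pass 70% of its speed; a pose out of reach is approached as far as the arm can. A call with a number of a shift or a turn outside -1 to 1 is refused whole. A call with a gripper value outside its range is refused whole. The fingers move at their own pace and stop on an object; the grip force is fixed at half the most. Time passes only in rows, so rows that repeat a pose let the fingers close. It gives the time, the measured TCP pose, the force, the opening and the grip force at its end, in the units of the state.
- bot.get_obs(): the state, without advancing time (a new reading comes with each control period).
- bot.camera(name): name is "scene" or "top" or "wrist"; returns the picture (384x512x3 uint8, red, green, blue); there is no depth.
- bot.camera_info(name): a dict with "vertical_fov" (degrees; the focal length in pixels is half the picture's height over the tangent of half this angle, whatever the lens; pixels are square), "cx", "cy" (the principal point, pixels), "pose" (4x4, takes a point from camera to world coordinates). Camera axes: x right, y up, looking along -z (the intrinsics and any distortion apply to the point x, -y, -z); pixel columns grow to the right and rows downward; lengths in m; the calibration is good to about 2 mm. The wrist camera is an equidistant fisheye: a pixel r from the principal point sees the ray r / f radians off the axis. A picture is of the moment at which its call begins: read the wrist's pose just before it. camera_info takes no time and is no camera call; for the wrist camera it gives the pose at the moment of the call.
- bot.job_done(): hands the job in; it is judged then, once.
The state is a dict: "clock": time; "joint_pos": joint angles; "joint_vel": joint speeds; "tau": joint torques, N m; "eef_pos": TCP position; "tool_rot": TCP orientation; "ft_force": force on the tool from outside, world axes, zero at the start; "ft_torque": the same for the moment, N m; "grip_width": finger opening in m; "grasp_force": force on a finger pad.
Only numpy, scipy, OpenCV 4.12 (cv2) and the standard library are available. Lean on these libraries where they do the work, as an engineer would, in place of code of your own. Each camera call takes 0.05 s, during which the arm holds its last target. There are 200 camera calls.

TASK

Only one of the three look-alike closed cartons in front of the sloping display rack is packed, which only its weight shows: find it and lay it in the free bay of the rack, lowered flat onto the slope rather than dropped, centred and straight with its lower end home against the front ledge, like the cartons already there. Leave the two empty ones lying flat on the table about where they stood. Do not disturb the cartons on the rack or the other things around.

Things in the scene. Friction and masses are not known exactly. Their poses are not given: they have to be found in the camera images.
- carton_a: closed black carton, 66 (x) x 110 (y) x 34 mm high, lid fixed (62 mm wide below 19 mm, lid skirt 66 mm wide above); origin at the centre of its underside, z up through the lid, y along its length. One of carton_a, _b, _c is packed (420 g), the other two empty (60 g), each within 15 %; they look the same and any can stand in any of the three places before the rack
- carton_b: closed black carton, 66 (x) x 110 (y) x 34 mm high, lid fixed (62 mm wide below 19 mm, lid skirt 66 mm wide above); origin at the centre of its underside, z up through the lid, y along its length. One of carton_a, _b, _c is packed (420 g), the other two empty (60 g), each within 15 %; they look the same and any can stand in any of the three places before the rack
- carton_c: closed black carton, 66 (x) x 110 (y) x 34 mm high, lid fixed (62 mm wide below 19 mm, lid skirt 66 mm wide above); origin at the centre of its underside, z up through the lid, y along its length. One of carton_a, _b, _c is packed (420 g), the other two empty (60 g), each within 15 %; they look the same and any can stand in any of the three places before the rack
- rack: display rack that stands on the table, a light metal frame 355 mm wide (y), 130 mm deep (x), 90 mm high; origin at the centre of its underside on the table, x to its high back, z vertical. It does not move when touched
- rack_bed: the rack's white bed, 140 x 355 mm, sloping 30 degrees; origin at its upper surface's centre, 52 mm above the table; x up the slope, z square to it. Three bays centred on y = -115, 0, 115 mm; ribs between them 4 mm high, 5 wide. Ledge at the low end: inner face x = -62 mm, 14 mm high. A carton home in a bay has its length along x, lower end on the ledge: its origin at x = -7, z = 0 mm
- shown_1: a carton that already lies home in one of the bays, length up the slope, loose: closed black carton, 66 (x) x 110 (y) x 34 mm high, lid fixed (62 mm wide below 19 mm, lid skirt 66 mm wide above); origin at the centre of its underside, z up through the lid, y along its length
- shown_2: a carton that already lies home in another bay, loose: closed black carton, 66 (x) x 110 (y) x 34 mm high, lid fixed (62 mm wide below 19 mm, lid skirt 66 mm wide above); origin at the centre of its underside, z up through the lid, y along its length
- gold_dust_pot: bystander: low round lidded pot, 84 mm across, 27 mm high; origin at the centre of its underside
- kraft_tape: bystander: roll of brown tape lying flat, 100 mm across, 25 mm high; origin at the centre of its underside
- pen_mug: bystander: striped mug, 86 mm across, 120 mm with its handle, 90 mm high; origin at its underside
- label_roll: bystander: roll of round stickers standing on its end, 68 mm across, 46 mm high; origin at the centre of its underside

How it is judged:
By the outcome, as a careful person would: the job done as asked, in the order asked, and still so for the second after the job is handed in, with the robot touching nothing.
It also fails if it takes over 64 s, if anything falls off the work surface, if the arm or the gripper's body presses on something with over 40 N, if the wrist force passes 120 N, or if a joint passes its speed limit or range.

## Working session

There is one attempt and no reset: what is moved stays moved. The work goes in short steps, Python scripts to look and compute and a tool call to move; the robot and the scene stay as the last step left them, time stands still between calls to the robot, and variables do not carry over. Pictures are saved under pics/ and viewed, at most 10 in all, crops included, and the job is handed in when it is done.

Besides the shell and the picture viewer there is one more tool, called by a JSON object that holds its "api" and its "payload", one argument or row to a line. step_arm: Moves the arm, as the interface text tells. Scaled input: -1 to 1 covers 0.5 m each way for a shift and pi/4 rad each way for a turn. Its arguments: {"type":"object","properties":{"targets":{"type":"string"}},"required":["targets"]}

```bash
mkdir -p pics; ls
python3 - <<'E'
from workcell import bot
import cv2,numpy as np
o=bot.get_obs();print({k:np.round(v,3).tolist() for k,v in o.items()})
a=[]
for n in("top","scene"):
    im=bot.camera(n);cv2.imwrite(f"pics/{n}0.png",im[...,::-1]);i=bot.camera_info(n);print(n,i)
E
```

```text
pics
{'clock': 0.0, 'joint_pos': [-1.222, 0.241, 0.004, 1.335, 0.0, 1.571], 'joint_vel': [0.001, -0.0, 0.0, 0.001, -0.0, 0.0], 'tau': [0.001, -37.232, 25.241, 0.017, 0.0, -0.0], 'eef_pos': [0.171, -0.469, 0.23], 'tool_rot': [0.985, 0.173, -0.0, -0.001], 'ft_force': [-0.081, 0.101, 0.361], 'ft_torque': [-0.036, -0.033, 0.024], 'grasp_force': 0.0, 'grip_width': 0.085}
top {'vertical_fov': 45.539798785084415, 'cx': 258.0771005943199, 'cy': 191.58297233583056, 'pose': array([[-1.17404906e-01,  9.35948877e-01, -3.31987632e-01,
        -7.16098065e-02],
       [-9.93084019e-01, -1.10492562e-01,  3.96928837e-02,
        -4.41680832e-02],
       [ 4.68345909e-04,  3.34351751e-01,  9.42448241e-01,
         1.70138615e+00],
       [ 0.00000000e+00,  0.00000000e+00,  0.00000000e+00,
         1.00000000e+00]])}
scene {'vertical_fov': 57.893168858198315, 'cx': 251.54054461640206, 'cy': 189.41225178746996, 'pose': array([[-7.25890388e-01,  4.90166006e-01, -4.82514694e-01,
        -1.49190566e-01],
       [-6.87810243e-01, -5.17774715e-01,  5.08749854e-01,
         5.64944799e-01],
       [-4.62023932e-04,  7.01175179e-01,  7.12988889e-01,
         1.00462516e+00],
       [ 0.00000000e+00,  0.00000000e+00,  0.00000000e+00,
         1.00000000e+00]])}
```

View pics/top0.png

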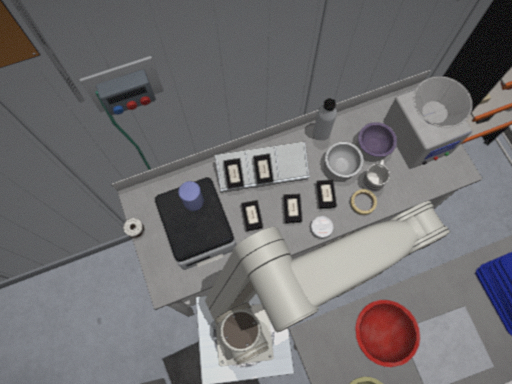

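View pics/scene0.png

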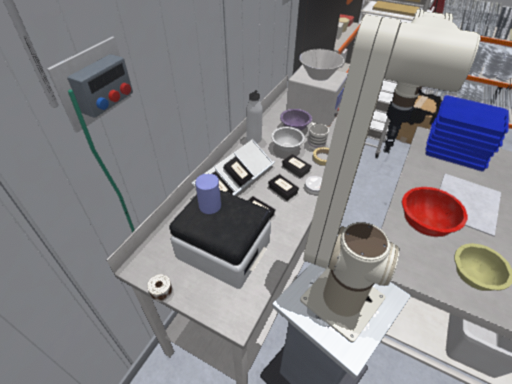

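The top view shows three cartons at about (252,215), (292,208) and (326,194). The rack runs from (217,155) to (309,180), with its free bay at about (292,160).

```bash
cat > h.py <<'E'
import cv2,numpy as np
from workcell import bot
def ray(n,uv,info=None):
    i=info or bot.camera_info(n);f=192/np.tan(np.radians(i["vertical_fov"])/2)
    d=np.array(uv,float)-[i["cx"],i["cy"]]
    if n=="wrist":
        r=np.hypot(*d)+1e-9;t=r/f;v=np.array([d[0]/r*np.sin(t),-d[1]/r*np.sin(t),-np.cos(t)])
    else: v=np.array([d[0]/f,-d[1]/f,-1])
    P=np.array(i["pose"]);return P[:3,3],P[:3,:3]@v
def onplane(n,uv,p0,nrm=(0,0,1),info=None):
    c,d=ray(n,uv,info);nrm=np.array(nrm,float);return c+d*(nrm@(np.array(p0)-c))/(nrm@d)
def proj(n,X,info=None):
    i=info or bot.camera_info(n);f=192/np.tan(np.radians(i["vertical_fov"])/2);P=np.array(i["pose"])
    p=P[:3,:3].T@(np.array(X)-P[:3,3]);x,y,z=p[0],-p[1],-p[2]
    r=np.hypot(x,y)+1e-12
    s=f*np.arctan2(r,z)/r if n=="wrist" else f/z
    return np.array([i["cx"]+s*x,i["cy"]+s*y])
E
python3 - <<'E'
from h import *
im=cv2.imread("pics/top0.png")
c=cv2.resize(im[135:245,205:400],None,fx=4,fy=4,interpolation=cv2.INTER_CUBIC);cv2.imwrite("pics/c0.png",c)
m=(im.max(2)<60).astype(np.uint8)
m=cv2.morphologyEx(m,cv2.MORPH_CLOSE,np.ones((5,5)))
n,l,s,ce=cv2.connectedComponentsWithStats(m)
for k in range(1,n):
    if 80<s[k,4]<900 and 215<ce[k][0]<350 and 140<ce[k][1]<235:
        r=cv2.minAreaRect(np.argwhere(l==k)[:,::-1].astype(np.float32))
        pts=[onplane("top",p,(0,0,.034))[:2] for p in cv2.boxPoints(r)]
        e=[pts[1]-pts[0],pts[2]-pts[1]];e=max(e,key=np.linalg.norm)
        print(s[k,4],ce[k].round(1),np.mean(pts,0).round(3),[np.linalg.norm(pts[i]-pts[i-1]).round(3) for i in(0,1)],np.degrees(np.arctan2(e[1],e[0])).round(1))
for p in[(216,155),(306,144),(310,178),(219,190),(292,161)]:print(p,onplane("top",p,(0,0,.03)).round(3))
for p in[(322,227),(363,202),(376,178),(343,161)]:print(p,onplane("top",p,(0,0,.03)).round(3))
E
```

```text
228 [262.2 168.8] [ 0.609 -0.144] [np.float64(0.116), np.float64(0.063)] 179.8
229 [232.8 173.4] [ 0.603 -0.026] [np.float64(0.115), np.float64(0.063)] -177.9
275 [325. 195.] [ 0.476 -0.371] [np.float64(0.114), np.float64(0.068)] 178.2
245 [291.4 209.6] [ 0.434 -0.234] [np.float64(0.111), np.float64(0.064)] 176.1
254 [251.1 216.6] [ 0.424 -0.078] [np.float64(0.11), np.float64(0.063)] -175.9
(216, 155) [0.691 0.034 0.03 ]
(306, 144) [ 0.696 -0.33   0.03 ]
(310, 178) [ 0.549 -0.323  0.03 ]
(219, 190) [0.541 0.035 0.03 ]
(292, 161) [ 0.629 -0.263  0.03 ]
(322, 227) [ 0.348 -0.337  0.03 ]
(363, 202) [ 0.428 -0.51   0.03 ]
(376, 178) [ 0.519 -0.58   0.03 ]
(343, 161) [ 0.606 -0.465  0.03 ]
```

View pics/c0.png

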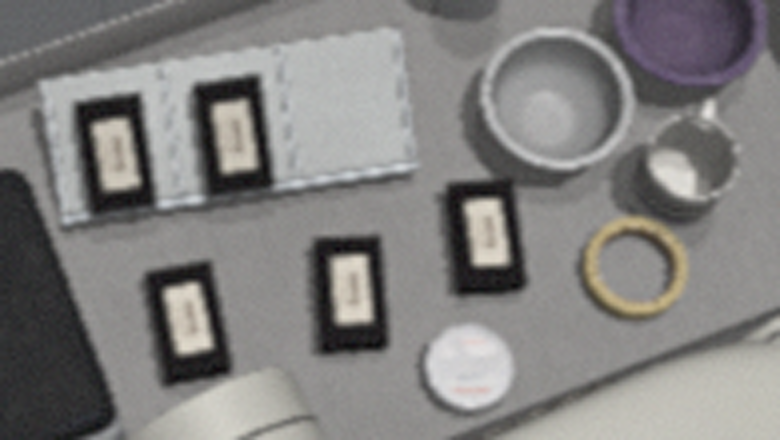

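The zoomed crop agrees: the cartons lie roughly along x, and the free bay is the rightmost one (world y about -0.26). I'll go above the right carton first.

{"api": "step_arm", "payload": {
  "targets": "1 0.61 0.2 -0.04 0 0 -0.49;1 0.61 0.2 -0.04 0 0 -0.49;1 0.61 0.2 -0.04 0 0 -0.49;1 0.61 0.2 -0.04 0 0 -0.49;1 0.61 0.2 -0.04 0 0 -0.49;1 0.61 0.2 -0.04 0 0 -0.49;1 0.61 0.2 -0.04 0 0 -0.49;1 0.61 0.2 -0.04 0 0 -0.49;1 0.61 0.2 -0.04 0 0 -0.49;1 0.61 0.2 -0.04 0 0 -0.49"
}}

```text
clock: 0.93
eef_pos: [0.4777, -0.3681, 0.2095]
tool_rot: [1.0, -0.016, -0.001, -0.001]
ft_force: [0.2, -0.9, -0.1]
grip_width: 0.0854
grasp_force: 0.0
```

```bash
cat > look.py <<'E'
from h import *
import sys
o=bot.get_obs();i=bot.camera_info("wrist");im=bot.camera("wrist")[...,::-1].copy();t=bot.camera("top")[...,::-1].copy()
np.save("info.npy",i,allow_pickle=True);cv2.imwrite(f"pics/{sys.argv[1]}.png",im);cv2.imwrite(f"pics/{sys.argv[1]}t.png",t)
print({k:np.round(o[k],4).tolist() for k in("clock","eef_pos","tool_rot","ft_force","grip_width")})
m=cv2.morphologyEx((im.max(2)<55).astype(np.uint8),cv2.MORPH_CLOSE,np.ones((9,9)))
n,l,s,ce=cv2.connectedComponentsWithStats(m)
for k in range(1,n):
    if 200<s[k,4]<30000:
        p=np.argwhere(l==k)[:,::-1].astype(float)
        c=cv2.findContours((l==k).astype(np.uint8),cv2.RETR_EXTERNAL,cv2.CHAIN_APPROX_NONE)[0][0][:,0]
        X=np.array([onplane("wrist",q,(0,0,.034),info=i)[:2] for q in c],np.float32)
        if np.abs(X).max()>2: continue
        print(s[k],"rect",np.round(np.r_[cv2.minAreaRect(X)[0],cv2.minAreaRect(X)[1],cv2.minAreaRect(X)[2]],4))
E
python3 look.py w1; python3 -c "
import numpy as np;print(np.load('info.npy',allow_pickle=True).item())"
```

```text
{'clock': 0.9333, 'eef_pos': [0.4777, -0.3681, 0.2095], 'tool_rot': [0.9999, -0.0158, -0.001, -0.0008], 'ft_force': [0.1891, -0.8882, -0.1081], 'grip_width': 0.0854}
[  11   53   81   82 1272] rect [ 0.6041 -0.1102  0.157   0.078  28.997 ]
[   0   71   29   76 1219] rect [ 5.86100e-01 -3.94000e-02  6.39000e-02  1.07800e-01  8.22339e+01]
[  27  175   61   78 2289] rect [ 0.4293 -0.0921  0.1088  0.0847  4.166 ]
{'vertical_fov': 65.70646984690485, 'cx': 256.72045099708527, 'cy': 193.6989339730885, 'pose': array([[-3.13307416e-02,  9.54081656e-01,  2.97903639e-01,
         5.52801790e-01],
       [-9.99509004e-01, -2.97970500e-02, -9.68950747e-03,
        -3.69926144e-01],
       [-3.67931706e-04, -2.98060949e-01,  9.54546770e-01,
         3.51282501e-01],
       [ 0.00000000e+00,  0.00000000e+00,  0.00000000e+00,
         1.00000000e+00]])}
```

View pics/w1.png

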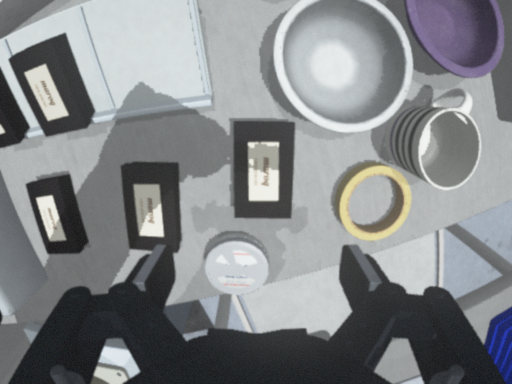

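The wrist view shows the right carton's lid at about (232–295, 121–218). The middle carton is at (150,207), the left one at (55,213), and the free bay spans roughly (95–205, 0–105). I'll measure the labels and key points.

```bash
cat > lab.py <<'E'
from h import *
import sys
im=cv2.imread(f"pics/{sys.argv[1]}.png");i=np.load("info.npy",allow_pickle=True).item()
def lab(c,z=.034,th=130):
    b=(im.min(2)>th).astype(np.uint8);b=cv2.morphologyEx(b,cv2.MORPH_CLOSE,np.ones((7,7)))
    n,l,s,ce=cv2.connectedComponentsWithStats(b);k=l[c[1],c[0]]
    if k==0:
        d=np.hypot(*(ce[1:]-c).T);k=1+d.argmin()
    q=cv2.findContours((l==k).astype(np.uint8),cv2.RETR_EXTERNAL,cv2.CHAIN_APPROX_NONE)[0][0][:,0]
    X=np.array([onplane("wrist",p,(0,0,z),info=i)[:2] for p in q],np.float32)
    print(c,s[k],np.round(sum(map(list,cv2.minAreaRect(X)[:2]),[])+[cv2.minAreaRect(X)[2]],4))
E
python3 - w1 <<'E'
from lab import *
for c in[(263,165),(149,200),(52,217)]:
    for th in(110,140):lab(c,th=th)
for p in[(232,121),(295,121),(292,218),(233,217),(122,163),(175,163),(164,250),(126,250)]:print(p,onplane("wrist",p,(0,0,.034),info=i).round(4))
E
```

```text
(263, 165) [ 247  141   33   61 1895] [ 4.787e-01 -3.747e-01  3.470e-02  6.790e-02  8.879e+01]
(263, 165) [ 248  142   31   59 1771] [ 4.78800e-01 -3.74200e-01  3.33000e-02  6.60000e-02  8.92254e+01]
(149, 200) [ 134  184   30   53 1350] [ 4.36300e-01 -2.36900e-01  3.41000e-02  6.70000e-02  8.70953e+01]
(149, 200) [ 134  185   30   52 1260] [ 4.36000e-01 -2.37100e-01  3.29000e-02  6.54000e-02  8.65359e+01]
(52, 217) [     0      0    512    344 122166] [ 0.4248 -0.3442  1.0409  0.5742 88.0472]
(52, 217) [    0     0   512   336 89790] [ 0.4637 -0.3996  0.8261  0.4484 84.0345]
(232, 121) [ 0.5353 -0.343   0.034 ]
(295, 121) [ 0.5335 -0.4099  0.034 ]
(292, 218) [ 0.4231 -0.4065  0.034 ]
(233, 217) [ 0.4266 -0.3385  0.034 ]
(122, 163) [ 0.4962 -0.2109  0.034 ]
(175, 163) [ 0.4924 -0.2768  0.034 ]
(164, 250) [ 0.3838 -0.2488  0.034 ]
(126, 250) [ 0.3827 -0.1951  0.034 ]
```

{"api": "step_arm", "payload": {
  "targets": "1 0.004 -0.01 -0.08 0 0 0;1 0.004 -0.01 -0.16 0 0 0;1 0.004 -0.01 -0.24 0 0 0;1 0.004 -0.01 -0.31 0 0 0;1 0.004 -0.01 -0.36 0 0 0;1 0.004 -0.01 -0.39 0 0 0;1 0.004 -0.01 -0.405 0 0 0;1 0.004 -0.01 -0.414 0 0 0;1 0.004 -0.01 -0.414 0 0 0;1 0.004 -0.01 -0.414 0 0 0"
}}

```text
clock: 1.87
eef_pos: [0.4782, -0.376, 0.0057]
tool_rot: [1.0, -0.019, 0.001, 0.001]
ft_force: [-0.4, -0.5, 0.7]
grip_width: 0.0853
grasp_force: 0.0
```

{"api": "step_arm", "payload": {
  "targets": "0.3 0 0 0 0 0 0;0.3 0 0 0 0 0 0;0.3 0 0 0 0 0 0;0.3 0 0 0 0 0 0;0.3 0 0 0 0 0 0;0.3 0 0 0 0 0 0;0.3 0 0 0 0 0 0;0.3 0 0 0 0 0 0;0.3 0 0 0 0 0 0;0.3 0 0 0 0 0 0"
}}

```text
clock: 2.7
eef_pos: [0.479, -0.3758, 0.0064]
tool_rot: [1.0, -0.018, 0.001, 0.001]
ft_force: [-2.0, 0.1, 7.1]
grip_width: 0.0654
grasp_force: 69.5
```

{"api": "step_arm", "payload": {
  "targets": "0.3 0 0 0.02 0 0 0;0.3 0 0 0.04 0 0 0;0.3 0 0 0.06 0 0 0;0.3 0 0 0.06 0 0 0;0.3 0 0 0.06 0 0 0;0.3 0 0 0.06 0 0 0;0.3 0 0 0.06 0 0 0"
}}

```text
clock: 3.28
eef_pos: [0.4774, -0.3745, 0.0337]
tool_rot: [1.0, -0.018, -0.001, -0.0]
ft_force: [0.1, 1.7, -3.2]
grip_width: 0.0654
grasp_force: 68.4
```

```bash
python3 look.py w2
```

```text
{'clock': 3.2833, 'eef_pos': [0.4774, -0.3745, 0.0337], 'tool_rot': [0.9998, -0.018, -0.0006, -0.0004], 'ft_force': [0.1246, 1.7373, -3.1698], 'grip_width': 0.0654}
[497 147  15  80 455] rect [ 0.5055 -0.5357  0.0554  0.0135  7.6982]
[  0 286  13  44 310] rect [ 4.04600e-01 -1.48800e-01  1.53000e-02  6.67000e-02  5.59208e+01]
```

View pics/w2.png

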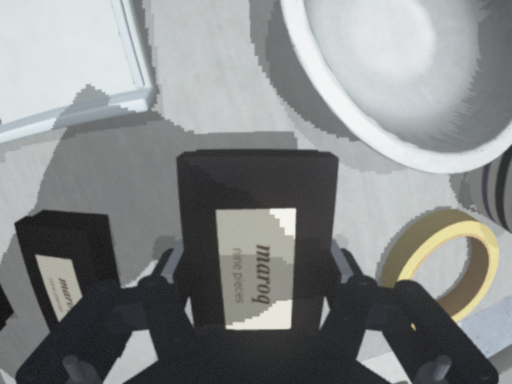

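The carton is held with its label centred between the fingers. I'll settle and read the force again.

{"api": "step_arm", "payload": {
  "targets": "0.3 0 0 0 0 0 0;0.3 0 0 0 0 0 0;0.3 0 0 0 0 0 0;0.3 0 0 0 0 0 0"
}}

```text
clock: 3.72
eef_pos: [0.4778, -0.3749, 0.0342]
tool_rot: [1.0, -0.018, -0.0, -0.0]
ft_force: [-0.1, 0.4, -3.3]
grip_width: 0.0654
grasp_force: 68.4
```

{"api": "step_arm", "payload": {
  "targets": "0.3 0 0 0 0 0 0;0.3 0 0 0 0 0 0;0.3 0 0 0 0 0 0;0.3 0 0 0 0 0 0"
}}

```text
clock: 4.05
eef_pos: [0.4779, -0.3749, 0.0343]
tool_rot: [1.0, -0.018, 0.0, 0.0]
ft_force: [-0.8, 0.4, -3.9]
grip_width: 0.0652
grasp_force: 68.4
```

About 3.7 N, so this is the packed carton. I'll lift it and look at the rack.

{"api": "step_arm", "payload": {
  "targets": "0.3 0 0 0.07 0 0 0;0.3 0 0 0.15 0 0 0;0.3 0 0 0.23 0 0 0;0.3 -0.02 0.05 0.3 0 0 0;0.3 -0.04 0.12 0.36 0 0 0;0.3 -0.05 0.18 0.4 0 0 0;0.3 -0.05 0.23 0.4 0 0 0;0.3 -0.05 0.23 0.4 0 0 0;0.3 -0.05 0.23 0.4 0 0 0"
}}

```text
clock: 4.8
eef_pos: [0.4531, -0.2588, 0.2354]
tool_rot: [1.0, -0.017, 0.001, 0.001]
ft_force: [0.9, -0.5, -4.0]
grip_width: 0.0652
grasp_force: 69.6
```

```bash
python3 look.py w3
```

```text
{'clock': 4.8, 'eef_pos': [0.4531, -0.2588, 0.2354], 'tool_rot': [0.9999, -0.0168, 0.0008, 0.0006], 'ft_force': [0.9287, -0.4948, -3.981], 'grip_width': 0.0652}
[  97  150   58   84 2408] rect [ 0.4275 -0.085   0.1069  0.0738  4.2339]
```

View pics/w3.png

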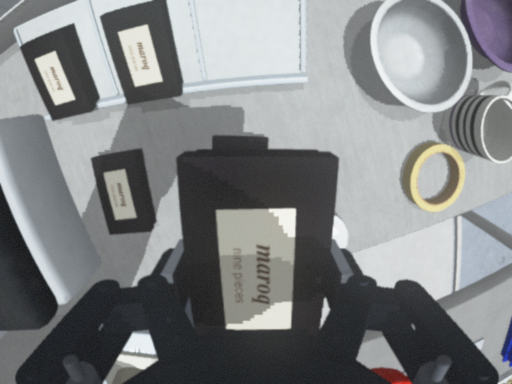

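The rack is in view: the ledge runs from (98,107) to (307,80), and the free bay lies between the rib at (186,0)–(205,80) and the edge at (303,0)–(307,80). I'll zoom in for corners.

Run:
```python
import cv2
im=cv2.imread("pics/w3.png")
cv2.imwrite("pics/c3.png",cv2.resize(im[0:120,160:320],None,fx=5,fy=5,interpolation=cv2.INTER_CUBIC))
```

```text
(no output)
```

View pics/c3.png

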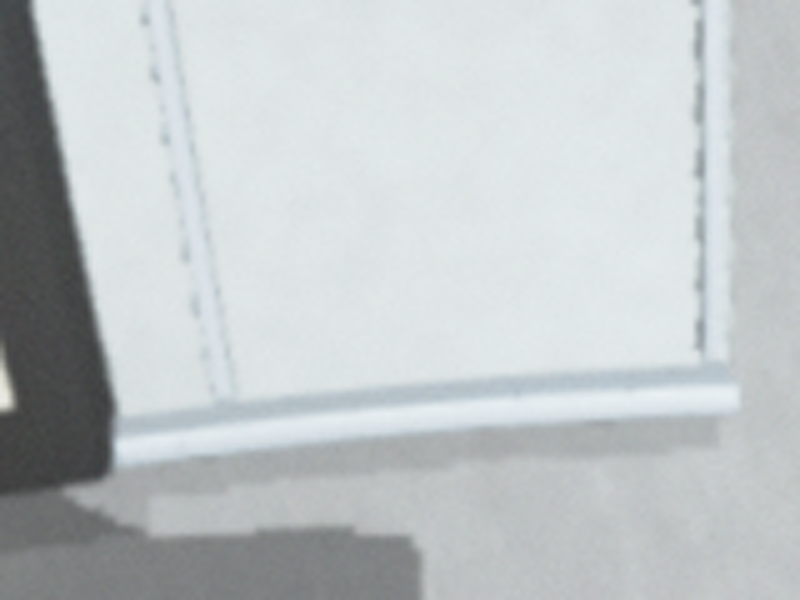

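```bash
cat > fit.py <<'E'
from h import *
from scipy.optimize import least_squares
i=np.load("info.npy",allow_pickle=True).item()
S=np.array([[.8660254,0,-.5],[0,1,0],[.5,0,.8660254]])
def bed(p,b): # bed mm->world
    c,s=np.cos(p[2]),np.sin(p[2]);Rz=np.array([[c,-s,0],[s,c,0],[0,0,1]])
    return np.r_[p[0],p[1],.052]+Rz@S@(np.array(b)/1000.)
pts=[((307.6,76.8),(-62,-177.5,14)),((205.2,80.2),(-62,-57.5,3)),((252,75.6),(-62,None,0)),((228,77.6),(-62,None,0)),
 ((192,0),(None,-57.5,4)),((300,0),(None,-172.5,2)),((300,69),(None,-172.5,2)),((305.4,50),(None,-177.5,2))]
def plane_res(p,uv,b):
    c,d=ray("wrist",uv,i);cc,ss=np.cos(p[2]),np.sin(p[2]);R=np.array([[cc,-ss,0],[ss,cc,0],[0,0,1]])@S
    o=R.T@(c-np.r_[p[0],p[1],.052]);v=R.T@d;X=(o+v*(b[2]/1e3-o[2])/v[2])*1e3
    return [X[k]-b[k] for k in(0,1) if b[k] is not None]
def res(p,P=pts): return np.concatenate([plane_res(p,u,b) for u,b in P])
if __name__=="__main__":
    im=cv2.imread("pics/w3.png")
    L=[]
    for c,y in[((139,55),0),((55,76),115)]:
        b=(im.min(2)>120).astype(np.uint8);b=cv2.morphologyEx(b,cv2.MORPH_CLOSE,np.ones((7,7)))
        n,l,s,ce=cv2.connectedComponentsWithStats(b);k=1+np.hypot(*(ce[1:]-c).T).argmin();print(ce[k],s[k,4])
        L.append((ce[k],(-7,y,34)))
    for P in(pts,pts+L,L):
        r=least_squares(res,[.617,-.146,0],args=(P,),loss="soft_l1",f_scale=2);print(r.x.round(4),np.degrees(r.x[2]).round(2),res(r.x,P).round(1))
    r=least_squares(res,[.617,-.146,0],args=(pts+L,),loss="soft_l1",f_scale=2)
    print("labels",res(r.x,L).round(1)); p=r.x
    R=np.array([[np.cos(p[2]),-np.sin(p[2]),0],[np.sin(p[2]),np.cos(p[2]),0],[0,0,1]])@S
    print("home",bed(p,(-7,-115,0)),R.round(4))
    # held carton: lid label height above underside unknown; label centre in image
    b=(im.min(2)>120).astype(np.uint8);b=cv2.morphologyEx(b,cv2.MORPH_CLOSE,np.ones((9,9)))
    n,l,s,ce=cv2.connectedComponentsWithStats(b);print("held",ce[l[300,240]],s[l[300,240]])
    e=bot.get_obs()["eef_pos"]
    for z in(.02,.028):print(z,onplane("wrist",(257,270),e+np.r_[0,0,z],info=i)-e)
    print([onplane("wrist",u,e+np.r_[0,0,.03],info=i)-e for u in((178,155),(338,155))])
E
python3 fit.py
```

```text
[140.18367347  55.19801434] 1813
[54.46069315 77.98393914] 1183
[ 0.6124 -0.1402  0.0422] 2.42 [ 0.3 -0.4  0.6 -1.7 -0.7 -0.6 -2.   1.6  1.6  0.6]
[ 0.6124 -0.1406  0.0431] 2.47 [ 0.2  0.1  0.6 -1.2 -0.8 -0.6 -1.6  2.   2.1  1.   0.1 -0.8 -0.6 -1. ]
[ 0.6125 -0.1415  0.0481] 2.75 [ 0.   0.2 -0.1 -0.2]
labels [ 0.1 -0.8 -0.6 -1. ]
home [ 0.61127303 -0.25579806  0.0485    ] [[ 0.8652 -0.0431 -0.4995]
 [ 0.0373  0.9991 -0.0216]
 [ 0.5     0.      0.866 ]]
held [256.96649514 266.48656375] [ 216  208   80  122 8745]
0.02 [-0.00173634  0.00187114  0.02      ]
0.028 [0.00322813 0.00173237 0.028     ]
[array([0.05691254, 0.03113781, 0.03      ]), array([ 0.05480593, -0.03202364,  0.03      ])]
```

The rack fit is consistent to about 1–2 mm, with the rack turned 2.5°. Next is the pre-placement pose above the bay.

```bash
cat > goal.py <<'E'
from fit import *
from scipy.spatial.transform import Rotation as Ro
import sys
p=[.6124,-.1406,.0435]
o=bot.get_obs();R=Ro.from_quat(o["tool_rot"]);Rb=np.array([[np.cos(p[2]),-np.sin(p[2]),0],[np.sin(p[2]),np.cos(p[2]),0],[0,0,1]])@S
T=Ro.from_matrix(Rb@np.diag([1,-1,-1.]))
b=Rb.T@(o["eef_pos"]-np.r_[p[0],p[1],.052])*1e3
print("tcp in bed",b.round(1),"turn",((T*R.inv()).as_rotvec()/(np.pi/4)).round(3),"F bed",(Rb.T@o["ft_force"]).round(1))
for g in sys.argv[1:]:
    print(g,((bed(p,eval(g))-o["eef_pos"])/.5).round(4))
E
python3 goal.py "(-4,-115,70)" "(-4,-115,20)"
```

```text
tcp in bed [ -51.5 -112.4  240. ] turn [ 0.003 -0.667  0.099] F bed [-1.8 -0.1 -3.3]
(-4,-115,70) [ 0.2523  0.0059 -0.2469]
(-4,-115,20) [ 0.3022  0.0081 -0.3335]
```

{"api": "step_arm", "payload": {
  "targets": "0.3 0.03 0.001 0 0.001 -0.13 0.02;0.3 0.06 0.002 0 0.001 -0.26 0.04;0.3 0.1 0.003 0 0.002 -0.4 0.06;0.3 0.14 0.004 -0.03 0.003 -0.53 0.08;0.3 0.18 0.005 -0.08 0.003 -0.667 0.099;0.3 0.22 0.006 -0.14 0.003 -0.667 0.099;0.3 0.24 0.006 -0.2 0.003 -0.667 0.099;0.3 0.252 0.006 -0.247 0.003 -0.667 0.099;0.3 0.252 0.006 -0.247 0.003 -0.667 0.099;0.3 0.252 0.006 -0.247 0.003 -0.667 0.099"
}}

```text
clock: 5.73
eef_pos: [0.5768, -0.2568, 0.1073]
tool_rot: [0.967, 0.02, 0.256, -0.007]
ft_force: [0.0, -0.1, -2.4]
grip_width: 0.0656
grasp_force: 69.5
```

```bash
python3 goal.py "(-4,-115,20)" "(-4,-115,10)"; python3 look.py w4
```

```text
tcp in bed [  -7.5 -114.5   68.2] turn [-0.005 -0.008  0.001] F bed [-1.2 -0.1 -2.1]
(-4,-115,20) [ 0.0543  0.0014 -0.0799]
(-4,-115,10) [ 0.0643  0.0018 -0.0972]
{'clock': 5.7333, 'eef_pos': [0.5768, -0.2568, 0.1073], 'tool_rot': [0.9665, 0.02, 0.2557, -0.0073], 'ft_force': [0.0157, -0.0964, -2.3873], 'grip_width': 0.0656}
[   0  150   54  124 4298] rect [ 6.00300e-01 -1.34000e-02  1.40800e-01  8.28000e-02  1.42467e+01]
```

View pics/w4.png

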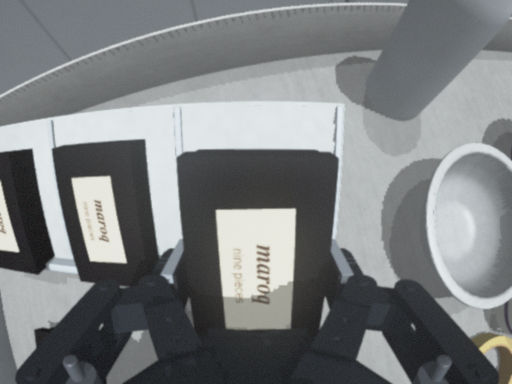

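The held carton lines up with the bay between the rib at x≈180 px and the rim at x≈340 px. Lowering.

{"api": "step_arm", "payload": {
  "targets": "0.3 0.02 0.001 -0.03 0 -0.004 0;0.3 0.035 0.001 -0.05 0 -0.004 0;0.3 0.05 0.001 -0.07 0 -0.004 0;0.3 0.054 0.001 -0.08 0 -0.004 0;0.3 0.054 0.001 -0.08 0 -0.004 0;0.3 0.054 0.001 -0.08 0 -0.004 0"
}}

```text
clock: 6.33
eef_pos: [0.6057, -0.2561, 0.0704]
tool_rot: [0.965, 0.021, 0.26, -0.006]
ft_force: [-0.6, -1.4, -5.0]
grip_width: 0.0656
grasp_force: 69.5
```

```bash
python3 goal.py "(-4,-115,10)" "(-4,-115,7)" "(-4,-115,5)"
```

```text
tcp in bed [  -1.  -115.1   21.9] turn [-0.001  0.003 -0.   ] F bed [-3.  -1.3 -4. ]
(-4,-115,10) [ 0.0066  0.0006 -0.0236]
(-4,-115,7) [ 0.0096  0.0007 -0.0288]
(-4,-115,5) [ 0.0116  0.0008 -0.0322]
```

{"api": "step_arm", "payload": {
  "targets": "0.3 0.002 0 -0.008 0 0 0;0.3 0.004 0 -0.016 0 0 0;0.3 0.0066 0.0005 -0.0236 0 0 0;0.3 0.0066 0.0005 -0.0236 0 0 0;0.3 0.0066 0.0005 -0.0236 0 0 0;0.3 0.0066 0.0005 -0.0236 0 0 0"
}}

```text
clock: 6.83
eef_pos: [0.6092, -0.2561, 0.059]
tool_rot: [0.965, 0.021, 0.26, -0.006]
ft_force: [0.0, -0.2, -3.8]
grip_width: 0.0648
grasp_force: 69.7
```

```bash
python3 goal.py "(-4,-115,7)" "(-4,-115,5)"
```

```text
tcp in bed [  -3.6 -115.3   10.2] turn [-0.001  0.004 -0.   ] F bed [-1.9 -0.2 -3.3]
(-4,-115,7) [ 0.0025  0.0007 -0.0059]
(-4,-115,5) [ 0.0045  0.0008 -0.0093]
```

{"api": "step_arm", "payload": {
  "targets": "0.3 0.0008 0.0003 -0.002 0 0 0;0.3 0.0016 0.0005 -0.004 0 0 0;0.3 0.002 0.0006 -0.005 0 0 0;0.3 0.002 0.0006 -0.005 0 0 0;0.3 0.002 0.0006 -0.005 0 0 0"
}}

```text
clock: 7.25
eef_pos: [0.6102, -0.2558, 0.0565]
tool_rot: [0.965, 0.021, 0.26, -0.006]
ft_force: [-0.2, 0.4, -4.7]
grip_width: 0.0654
grasp_force: 69.7
```

{"api": "step_arm", "payload": {
  "targets": "0.3 0.001 0 -0.0017 0 0 0;0.3 0.001 0 -0.0017 0 0 0;0.3 0.001 0 -0.0017 0 0 0;0.3 0.001 0 -0.0017 0 0 0"
}}

```text
clock: 7.58
eef_pos: [0.6107, -0.2558, 0.0556]
tool_rot: [0.965, 0.021, 0.26, -0.006]
ft_force: [-0.2, 0.3, -4.0]
grip_width: 0.0651
grasp_force: 69.7
```

```bash
python3 goal.py "(-7,-115,5)"
```

```text
tcp in bed [  -4.  -115.     6.5] turn [-0.001  0.004 -0.   ] F bed [-2.2  0.4 -3.3]
(-7,-115,5) [-0.0037 -0.0001 -0.0056]
```

{"api": "step_arm", "payload": {
  "targets": "0.3 0.001 0 -0.0017 0 0 0;0.3 0.001 0 -0.0017 0 0 0;0.3 0.001 0 -0.0017 0 0 0"
}}

```text
clock: 7.83
eef_pos: [0.6109, -0.2559, 0.0555]
tool_rot: [0.965, 0.021, 0.26, -0.006]
ft_force: [-5.3, 1.2, 2.2]
grip_width: 0.0654
grasp_force: 70.5
```

{"api": "step_arm", "payload": {
  "targets": "0.3 0.001 0 -0.0017 0 0 0;0.3 0.001 0 -0.0017 0 0 0;0.3 0.001 0 -0.0017 0 0 0"
}}

```text
clock: 8.08
eef_pos: [0.611, -0.2559, 0.0554]
tool_rot: [0.965, 0.021, 0.261, -0.006]
ft_force: [-11.2, 2.5, 10.6]
grip_width: 0.0656
grasp_force: 71.7
```

```bash
python3 goal.py "(-7,-115,5)"
```

```text
tcp in bed [  -3.9 -115.1    6.2] turn [-0.001  0.005  0.   ] F bed [-4.3  2.9 14.7]
(-7,-115,5) [-0.0042 -0.     -0.0052]
```

The carton touches the bed flat, with the TCP 6.2 mm above it as predicted. I'll ease the pressure and slide it down to the ledge.

{"api": "step_arm", "payload": {
  "targets": "0.3 -0.0012 0 0.002 0 0 0;0.3 -0.0029 -0.0001 0.001 0 0 0;0.3 -0.0047 -0.0002 0 0 0 0;0.3 -0.0047 -0.0002 0 0 0 0;0.3 -0.0047 -0.0002 0 0 0 0"
}}

```text
clock: 8.5
eef_pos: [0.6106, -0.2563, 0.0552]
tool_rot: [0.965, 0.021, 0.262, -0.005]
ft_force: [-1.8, 0.7, 4.3]
grip_width: 0.0651
grasp_force: 70.6
```

```bash
python3 goal.py "(-7,-115,6)"
```

```text
tcp in bed [  -4.3 -115.5    6.2] turn [ 0.     0.008 -0.001] F bed [0.6 0.8 4.6]
(-7,-115,6) [-0.0044  0.0007 -0.0031]
```

{"api": "step_arm", "payload": {
  "targets": "0.3 -0.0009 0 -0.0005 0 0 0;0.3 -0.0017 -0.0001 -0.001 0 0 0;0.3 -0.0017 -0.0001 -0.001 0 0 0;0.3 -0.0017 -0.0001 -0.001 0 0 0"
}}

```text
clock: 8.83
eef_pos: [0.6098, -0.2565, 0.0548]
tool_rot: [0.965, 0.021, 0.262, -0.005]
ft_force: [-0.5, 0.9, 6.0]
grip_width: 0.065
grasp_force: 70.7
```

```bash
python3 goal.py "(-7,-115,6)"
```

```text
tcp in bed [  -5.3 -115.6    6.2] turn [ 0.001  0.008 -0.001] F bed [2.6 1.  5.4]
(-7,-115,6) [-0.0028  0.0011 -0.0022]
```

{"api": "step_arm", "payload": {
  "targets": "0.3 -0.0009 0 -0.0005 0 0 0;0.3 -0.0017 0.0003 -0.0009 0 0 0;0.3 -0.0017 0.0003 -0.0009 0 0 0;0.3 -0.0017 0.0003 -0.0009 0 0 0"
}}

```text
clock: 9.17
eef_pos: [0.6088, -0.2565, 0.0542]
tool_rot: [0.965, 0.021, 0.262, -0.005]
ft_force: [-0.7, -0.4, 5.5]
grip_width: 0.0649
grasp_force: 70.7
```

```bash
python3 goal.py
```

```text
tcp in bed [  -6.4 -115.6    6.2] turn [ 0.001  0.008 -0.   ] F bed [ 2.1 -0.4  5.2]
```

{"api": "step_arm", "payload": {
  "targets": "0.3 -0.0009 0 -0.0005 0 0 0;0.3 -0.0017 0 -0.0009 0 0 0;0.3 -0.0017 0 -0.0009 0 0 0;0.3 -0.0017 0 -0.0009 0 0 0"
}}

```text
clock: 9.5
eef_pos: [0.6078, -0.2565, 0.0537]
tool_rot: [0.965, 0.021, 0.262, -0.005]
ft_force: [-0.6, -1.7, 4.9]
grip_width: 0.0653
grasp_force: 70.7
```

```bash
python3 goal.py
```

```text
tcp in bed [  -7.5 -115.6    6.2] turn [0.001 0.007 0.   ] F bed [ 1.9 -1.7  4.6]
```

Only sliding friction so far, no ledge contact; continuing.

{"api": "step_arm", "payload": {
  "targets": "0.3 -0.0009 0 -0.0005 0 0 0;0.3 -0.0017 0.0005 -0.0009 0 0 0;0.3 -0.0017 0.0005 -0.0009 0 0 0;0.3 -0.0017 0.0005 -0.0009 0 0 0"
}}

```text
clock: 9.83
eef_pos: [0.6069, -0.2564, 0.0531]
tool_rot: [0.965, 0.021, 0.261, -0.005]
ft_force: [-1.1, -0.8, 4.7]
grip_width: 0.0655
grasp_force: 70.7
```

```bash
python3 goal.py
```

```text
tcp in bed [  -8.6 -115.5    6.3] turn [0.001 0.007 0.   ] F bed [ 1.3 -0.8  4.7]
```

{"api": "step_arm", "payload": {
  "targets": "0.3 -0.0009 0 -0.0005 0 0 0;0.3 -0.0017 0 -0.0009 0 0 0;0.3 -0.0017 0 -0.0009 0 0 0;0.3 -0.0017 0 -0.0009 0 0 0"
}}

```text
clock: 10.17
eef_pos: [0.6064, -0.2563, 0.0528]
tool_rot: [0.965, 0.021, 0.262, -0.005]
ft_force: [0.8, -1.8, 5.7]
grip_width: 0.0648
grasp_force: 70.4
```

```bash
python3 goal.py; python3 look.py w5 >/dev/null
```

```text
tcp in bed [  -9.1 -115.4    6.2] turn [ 0.002  0.008 -0.   ] F bed [ 3.4 -1.8  4.6]
```

View pics/w5.png

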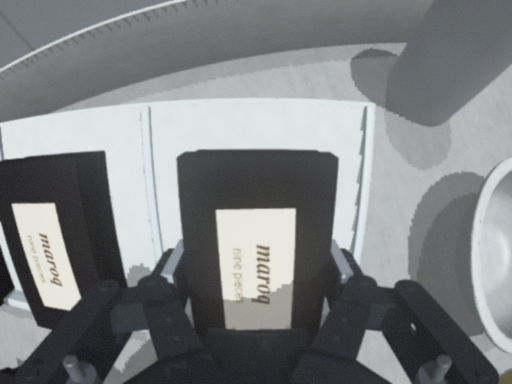

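Centred between the rib (x≈150 px) and the rim (x≈365 px). The downslope force is rising; one more nudge to confirm the ledge.

{"api": "step_arm", "payload": {
  "targets": "0.3 -0.0009 0 -0.0005 0 0 0;0.3 -0.0017 0 -0.001 0 0 0;0.3 -0.0017 0 -0.001 0 0 0;0.3 -0.0017 0 -0.001 0 0 0"
}}

```text
clock: 10.6
eef_pos: [0.6063, -0.2563, 0.0529]
tool_rot: [0.965, 0.022, 0.262, -0.005]
ft_force: [4.2, -0.1, 5.6]
grip_width: 0.0656
grasp_force: 70.3
```

```bash
python3 goal.py
```

```text
tcp in bed [  -9.2 -115.3    6.3] turn [ 0.002  0.01  -0.001] F bed [ 6.5 -0.3  2.8]
```

It's against the ledge: no further motion and 6.5 N along the slope. Releasing and backing off square to the slope.

{"api": "step_arm", "payload": {
  "targets": "0.65 0 0 0 0 0 0;0.7 0 0 0 0 0 0;0.8 0 0 0 0 0 0;0.9 0 0 0 0 0 0;1 0 0 0 0 0 0;1 0 0 0 0 0 0;1 0 0 0 0 0 0"
}}

```text
clock: 11.18
eef_pos: [0.604, -0.2555, 0.0508]
tool_rot: [0.965, 0.021, 0.26, -0.006]
ft_force: [-0.3, -0.9, -0.3]
grip_width: 0.0856
grasp_force: 0.0
```

{"api": "step_arm", "payload": {
  "targets": "1 -0.01 0 0.017 0 0 0;1 -0.025 -0.001 0.043 0 0 0;1 -0.05 -0.002 0.087 0 0 0;1 -0.08 -0.003 0.14 0 0 0;1 -0.11 -0.004 0.19 0 0 0;1 -0.14 -0.004 0.24 0 0 0;1 -0.17 -0.004 0.29 0 0 0;1 -0.17 -0.004 0.29 0 0 0;1 -0.17 -0.004 0.29 0 0 0"
}}

```text
clock: 11.93
eef_pos: [0.5195, -0.2586, 0.1993]
tool_rot: [0.965, 0.021, 0.262, -0.004]
ft_force: [-0.8, 0.9, 0.5]
grip_width: 0.0855
grasp_force: 0.0
```

```bash
python3 look.py w6
```

```text
{'clock': 11.9333, 'eef_pos': [0.5195, -0.2586, 0.1993], 'tool_rot': [0.9647, 0.0209, 0.2624, -0.0041], 'ft_force': [-0.8127, 0.9497, 0.5446], 'grip_width': 0.0855}
[  37  136   62   89 2282] rect [6.04300e-01 4.00000e-04 1.60900e-01 8.60000e-02 2.70509e+01]
[    0   249   505   135 29110] rect [ 0.4089 -0.2518  0.2316  0.7639  2.9146]
```

View pics/w6.png

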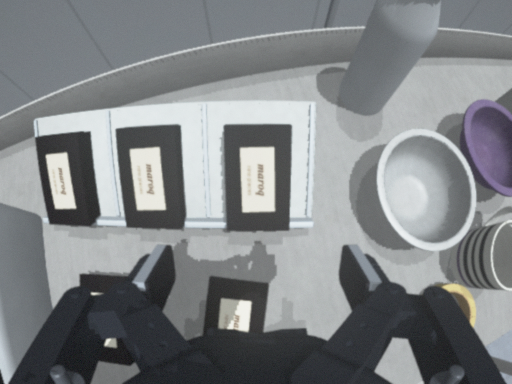

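The carton lies in the third bay at (257,178), level with its neighbours and against the ledge. I'll compare the labels numerically.

Run:
```python
from fit import *
im=cv2.imread("pics/w6.png");p=[.6124,-.1406,.0435]
b=cv2.morphologyEx((im.min(2)>120).astype(np.uint8),cv2.MORPH_CLOSE,np.ones((5,5)))
n,l,s,ce=cv2.connectedComponentsWithStats(b)
for c,y in[((257,178),-115),((148,178),0),((61,180),115)]:
    k=1+np.hypot(*(ce[1:]-c).T).argmin()
    q=cv2.findContours((l==k).astype(np.uint8),0,cv2.CHAIN_APPROX_NONE)[0][0][:,0]
    X=np.array([plane_res(p,u,(0,y,34)) for u in q],np.float32);r=cv2.minAreaRect(X)
    print(y,np.round(r[0],1),np.round(r[1],1),round(r[2],1))
```

```text
-115 [-9.7  0.7] [67.3 34.5] 1.9
0 [-8.3 -0.2] [67.5 34.7] 1.4
115 [-8.3 -0.3] [66.5 35.1] 1.2
```

```bash
python3 -c "
from workcell import bot;print(bot.job_done())"
```

```text
the job is handed in; nothing more can be done
None
```

The packed carton was the right-hand one (about 3.7 N on the wrist when lifted); it now lies flat in the free bay against the ledge, its label within about 1.5 mm and 0.7° of the neighbouring cartons', the two empty cartons were never touched, and the job is handed in at about 12 s.

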